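# Put the spice jar away and close the chest's stayed lid

### The arm

A 7-joint arm with a two-finger parallel gripper is mounted at the origin on a cart in front of the work surface, level with it; the furniture and walls round the work are solid. World frame = base frame: x ahead of the robot, y to its left, z up, the work surface at z = 0. Lengths are in m, angles in rad, forces in N, time in s.
With the tool pointing down it reaches from about 0.35 to 0.9 m from the base axis. Payload 19.9 kg.
Tool frame: the origin (TCP) lies midway between the tips of the shut fingers; the grasp point (between the pads) lies robot.pinch_z behind it (robot.pinch_z is the distance from the TCP to the grasp point, in m); z points along the fingers, y is the line along which they close (so a half turn about z gives the same grasp; the last joint's range is limited). The gripper opens to 85 mm and grips with 20 to 120 N. Pads are 22 mm wide; open, the fingers measure 114 mm over their backs; the gripper's body (76 mm by 85 mm) begins 54 mm behind the grasp point. The pads swing forward as they close: fully open they stand 13 mm farther back than shut.
Start: joints at [1.065, 0.417, -0.01, 1.614, 0.005, 1.111, -0.053], TCP at [0.28, -0.559, 0.231] pointing down, gripper open.
Joint ranges: [-2.81, 2.81], [-0.39, 2.02], [-1.27, 1.25], [0.06, 2.57], [-1.19, 4.33], [0.19, 2], [-2.82, 2.82]. Speed limits (rad/s): [1.89, 1.89, 2.39, 2.39, 3.01, 3.01, 3.01].

### API

Orientations are given as a 3x3 rotation matrix whose columns are the frame's x, y, z axes.
In Python, from bench import robot, camera, spotter gives the robot as it stands.
- The arm moves only by the tool jog_arm, never from a script. Its arguments are lists of equal length, an entry for each row: "xyz": the shift along the tool's x, y, z in mm, a list of three; "angular": the turn, a rotation vector about the tool's x, y, z in degrees, a list of three; "gripper": the closure, from 0 (fully open) to 1 (shut). A call has 1 to 20 rows; each row shifts and turns the commanded pose from where the row before left it, along the tool's axes as they then stand; what a row does not reach is not made up. A row lasts 1/10 s, in which the tool goes at most 50 mm and 8.59 degrees, less where a joint would pass 70% of its speed; a pose out of reach is approached as far as the arm can. A call is refused whole if a number of a shift passes 50 or a number of a turn 8.59, either way. A call with a gripper value outside its range is refused whole. The fingers move at their own pace and stop on an object; "grip_force" is the grip in N (left out, the last holds). Time passes only in rows, so rows that do not move let the fingers close. It gives the time, the measured TCP pose, the force, the opening and the grip force at its end, in the units of the state.
- robot.sense(): the state, without advancing time (a new reading comes with each control period).
- camera(name): name is "scene" or "side" or "wrist"; returns a dict with "img" (384x512x3 uint8, red, green, blue), "camera_matrix" (3x3 intrinsics, pixels), "camera_from_world" (4x4, takes a point from world to camera coordinates). Camera axes: x right, y down, z forward; pixel columns grow to the right and rows downward; lengths in m; the calibration is good to about 2 mm. A picture is of the moment at which its call begins. There is no depth.
- robot.hand_in(): hands the job in; it is judged then, once.
Trained networks look in a picture, given as the dict that the camera call returned (one of the last four; its "shot" number tells which), for a name from the list of things; names that differ only in an ending like _2 or _b are one class to them, and where a whole thing is asked for, a point or a joint stands for the part that bears it (a point fixed in the world has none). Each returns a list of dicts, best first, with "conf" (0 to 1); they miss things now and then, are a little off and sometimes report something else, mostly with a low value. They report only what shows in the picture. A call takes as long as a camera call. They do not tell look-alikes from the thing itself.
- spotter.spot_in(picture, thing): "point" ([column, row] as shares, 0 to 1, of the picture: columns of its width, rows of its height, amid what is visible of it).
- spotter.landmark_of(picture, thing): "point" ([column, row] as shares, 0 to 1, of the picture: columns of its width, rows of its height: a listed point, or the origin of a listed thing).
The state is a dict: "time_s": time; "q": joint angles; "qd": joint speeds; "joint_torque": joint torques, N m; "tool_pos": TCP position; "tcp_rot": TCP orientation; "wrist_force": force on the tool from outside, world axes, zero at the start; "ft_torque": the same for the moment, N m; "grip_width": opening from 0.0 (shut) to 1.0 (fully open); "finger_force": force on a finger pad.
Only numpy, scipy, OpenCV 4.12 (cv2) and the standard library are available. Lean on these libraries where they do the work, as an engineer would, in place of code of your own. Each camera call takes 0.05 s, during which the arm holds its last target. There are 200 camera calls.

### The job

Put the spice jar with the yellow cap away: stand it upright in the empty front bay of the open spice chest. Then lift the knee of the lid's folding stay past centre by its black knob to unlock it, take the lid by its bar handle and lower it gently until it is fully shut, never letting it drop or forcing it against the locked stay. Leave the other jars in their bays and everything else on the table where it stands.

Things in the scene. Friction and masses are not known exactly. Their poses are not given: they have to be found in the camera images.
- chest: dark wooden spice chest, fixed: 180 (x) x 276 (y) x 83 mm high to its rim; 6 bays in 2 rows of 3 and a lane for the lid stay along its left (+y) side. Origin at the centre of its underside, x to its back, y to its left (seen from the front), z up. Walls 10 to 12 mm; inner floor 13 mm up; pale dividers reach 50 mm (lane wall 58 mm) up, so jars stand well clear of the rim.
- empty_bay (a point): centre of the floor of the one empty bay, always in the front row (13 mm above the chest's underside; axes as the chest's). The bay is free over 76 mm along the chest's x and 60 mm along its y. Neighbouring bays lie 64 mm to the side and 82 mm behind.
- spice_jar_mid (a point): centre, half-way up, of the spice jar with the yellow cap that stands on the table among the bystanders at the right: 44 mm across, 100 mm tall, about 0.11 kg; its top lies 50 mm above this point, its base 50 mm below; z is its axis.
- lid (a joint): opening angle of the lid, rad: 0 closed on the rim, 1.267 as found (stay locked). The lid is a shallow cap, 180 x 276 x 50 mm, 0.55 kg. Hinge friction alone (0.13 N m) holds it upright with the stay released while it is above about 1.0; lower down it falls shut unless held.
- lid_hinge (a point): middle of the lid's hinge line, on the chest's back rim, 83 mm above its underside and 90 mm behind its centre; axes as the chest's. The line runs along the chest's y; with the lid at angle a the handle bar lies, in chest axes, at x = -0.218 cos a + 0.022 sin a, z = 0.218 sin a + 0.022 cos a from here.
- lid_handle (a point): middle of the steel bar handle on the lid's front: round, 12 mm thick, 130 mm long along the chest's y, 32 mm clear of the lid's front face, posts 55 mm either side of the middle. It can be held between two pads across its thickness and turns in them as the lid swings.
- stay_knee (a joint): angle of the knee of the folding steel stay at the left end of the chest, rad: -0.30 as found (sunk behind the straight line onto its stop: locked, the lid cannot go down), 0 arms in line (lid at 1.29), positive = lifted past centre to the front: free, and 2.68 when the lid is shut. At 0.45 the lid stands at about 1.24, at 0.9 at 1.10.
- knee_knob (a point): centre of the black finger knob at the knee: a cylinder 21 mm thick, 26 mm long, its axis along the chest's y. It is fixed to the stay's lower arm and swings with it about the stay foot. It takes a few newtons to lift, and stays where it is left once past centre. The jars beside it reach 118 mm above the table.
- stay_foot (a point): point on the lower arm's pivot axis (which runs along the chest's y) level with the knob: the knob circles it at 73 mm, from up and behind to the front and down. A turn of 0.45 rad of the arm from the locked place, up and to the front, brings the knee to about +0.45.
- jar_a: spice jar with a dark cap, 41 mm across, 105 mm tall; stands in a front bay of the chest. Origin at the centre of its base. Leave it in its bay.
- jar_b: another spice jar with a dark cap, 41 mm across, 105 mm tall, in a front bay of the chest. Origin at the centre of its base. Leave it in its bay.
- jar_c: spice jar with a dark cap, 41 mm across, 105 mm tall, in a back bay of the chest. Origin at the centre of its base. Leave it in its bay.
- jar_d: spice jar with a dark cap, 41 mm across, 105 mm tall, in a back bay of the chest. Origin at the centre of its base. Leave it in its bay.
- shaker: clear salt shaker with a grey top, 44 mm across, 90 mm tall, in a back bay of the chest. Origin at the centre of its base. Leave it in its bay.
- salt_tin: blue-green drum, 62 mm across, 122 mm tall, on the table. Origin at the centre of its base. A bystander.
- pepper_mill: turned dark wooden pepper mill, 58 mm across, 170 mm tall, on the table. Origin at the centre of its base. A bystander.
- oil: small clear bottle with a brown cap, 51 mm across, 123 mm tall, on the table. Origin at the centre of its base. A bystander.
- mug: pink mug, 77 mm across, 98 mm tall, handle to its -y side (114 mm over all), on the table. Origin at its base. A bystander.
- timer: red tomato-shaped kitchen timer, 61 mm across, 70 mm tall, on the table. Origin at the centre of its base. A bystander.
- oil_bottle: tall dark square bottle, 45 mm wide, 257 mm tall, near the back left corner of the table; fixed. Origin at the centre of its base. An obstacle.
- utensils: glass vase full of kitchen tools, 150 mm across, 321 mm tall, near the back right corner; fixed. Origin at the centre of its base. An obstacle.
Not all that is in view belongs to the job. What is shaped like the part that bears spice_jar_mid but orange or turquoise is not meant.

How it is judged:
On the way, in this order (a step that is already met when the one before it is completed fails the run):
1. the yellow-capped jar stands upright in the empty bay, let go, with the stay still locked (horizontal distance between spice_jar_mid and empty_bay below 0.03 m and z of spice_jar_mid in the frame of empty_bay between 0.044 and 0.056 m and angle between spice_jar_mid's own z axis and vertical below 0.12 rad and contact force between the fingers and spice_jar below 0.3 N and value of joint stay_knee below 0 rad), for 0.2 s.
2. the stay's knee is lifted past centre with the lid still up (value of joint stay_knee above 0.15 rad and value of joint lid above 0.95 rad), for 0.1 s.
At the end, for the whole second after the job is handed in: The lid is shut (within 0.03 rad), and the yellow-capped jar stands upright (within 0.12 rad) on the floor of the bay that was empty, within 30 mm of its centre (value of joint lid below 0.03 rad and horizontal distance between spice_jar_mid and empty_bay below 0.03 m and z of spice_jar_mid in the frame of empty_bay between 0.044 and 0.056 m and angle between spice_jar_mid's own z axis and vertical below 0.12 rad); the robot touches nothing.
It fails at once if the lid is dropped or slammed (falls faster than 3 rad/s) (velocity of joint lid below -3 rad/s).
It fails at once if the lid is forced down against the locked stay (value of joint stay_knee below 0 rad and value of joint lid below 1.235 rad).
It fails at once if a jar in the chest is taken or knocked out of its bay (moved more than 35 mm) (distance of any of jar_a, jar_b, jar_c, jar_d, shaker from where it was at the start of the episode above 0.035 m).
It fails at once if a bystander on the table is pushed or knocked over (moved more than 30 mm or tipped more than 0.5 rad) (distance of any of salt_tin, pepper_mill, oil, mug, timer from where it was at the start of the episode above 0.03 m or angle between any of salt_tin, pepper_mill, oil, mug, timer's own z axis and vertical above 0.5 rad).
It also fails if it takes over 59 s, if anything falls off the work surface, if the arm or the gripper's body presses on something with over 40 N, if the wrist force passes 120 N, or if a joint passes its speed limit or range.

## Working session

There is one attempt and no reset: what is moved stays moved. The work goes in short steps, Python scripts to look and compute and a tool call to move; the robot and the scene stay as the last step left them, time stands still between calls to the robot, and variables do not carry over. Pictures are saved under pics/ and viewed, at most 10 in all, crops included, and the job is handed in when it is done.

Besides the shell and the picture viewer there is one more tool, called by a JSON object that holds its "method" and its "body", one argument or row to a line. jog_arm: Moves the arm, as the interface text tells. Its arguments: {"type":"object","properties":{"xyz":{"type":"array"},"angular":{"type":"array"},"gripper":{"type":"array"},"grip_force":{"type":"number"}},"required":["xyz","angular","gripper"]}

```bash
mkdir -p pics; ls
cat > h.py <<'E'
import numpy as np, cv2
from bench import robot, camera, spotter
def save(p,n): cv2.imwrite('pics/'+n+'.png',p['img'][:,:,::-1])
def px(p,X):
    T=np.array(p['camera_from_world']);c=T[:3,:3]@np.array(X)+T[:3,3];u=np.array(p['camera_matrix'])@c;return u[:2]/u[2]
def ray(p,uv):
    T=np.array(p['camera_from_world']);d=T[:3,:3].T@np.linalg.inv(p['camera_matrix'])@np.array([*uv,1.]);o=-T[:3,:3].T@T[:3,3];return o,d/np.linalg.norm(d)
def tri(rs):
    A=0;b=0
    for o,d in rs:
        M=np.eye(3)-np.outer(d,d);A=A+M;b=b+M@o
    X=np.linalg.solve(A,b);return X,[round(float(np.linalg.norm((np.eye(3)-np.outer(d,d))@(X-o))),4) for o,d in rs]
def onz(p,uv,z):
    o,d=ray(p,uv);return o+d*(z-o[2])/d[2]
def lm(p,t,f='landmark_of'):
    return [(np.array(r['point'])*[512,384],round(r['conf'],2)) for r in getattr(spotter,f)(p,t)]
E
cat > a.py <<'E'
from h import *
s=robot.sense();print(s['tool_pos'],s['tcp_rot'],robot.pinch_z,s['grip_width'])
P=[camera('scene'),camera('side')]
for p,n in zip(P,['scene','side']): save(p,n+'0')
for t in ['spice_jar_mid','empty_bay','lid_hinge','lid_handle','knee_knob','stay_foot','chest','jar_a','shaker','salt_tin','pepper_mill','oil','mug','timer','oil_bottle','utensils']:
    L=[lm(p,t) for p in P]
    print(t,[[(u.round().astype(int).tolist(),c) for u,c in l[:4]] for l in L])
    if L[0] and L[1]:
        X,e=tri([ray(P[i],L[i][0][0]) for i in (0,1)]);print('   ',X.round(3),e)
E
python3 a.py
```

```text
pics
[ 0.27942896 -0.55864969  0.23065338] [[ 8.94361813e-01  4.47343878e-01 -6.34146497e-04]
 [ 4.47344322e-01 -8.94361124e-01  1.11244158e-03]
 [-6.95120437e-05 -1.27860710e-03 -9.99999180e-01]] 0.0187 0.9969848377581031
spice_jar_mid [[([231, 247], 0.58), ([287, 259], 0.5)], [([298, 271], 0.84), ([297, 248], 0.76), ([293, 206], 0.65), ([347, 239], 0.62)]]
    [ 0.387 -0.093  0.006] [0.0233, 0.0233]
empty_bay [[], [([196, 227], 0.48)]]
lid_hinge [[([279, 191], 0.87)], [([207, 211], 0.56), ([294, 208], 0.44)]]
    [0.654 0.02  0.086] [0.0019, 0.0019]
lid_handle [[([271, 152], 0.84), ([325, 261], 0.73)], [([207, 211], 0.75), ([214, 161], 0.73)]]
    [0.615 0.074 0.199] [0.0453, 0.0453]
knee_knob [[([253, 174], 0.51)], [([197, 227], 0.7)]]
    [0.584 0.1   0.129] [0.0038, 0.0038]
stay_foot [[([244, 187], 0.97)], [([201, 245], 0.97)]]
    [0.553 0.104 0.075] [0.0047, 0.0047]
chest [[([257, 216], 0.76)], [([228, 248], 0.66), ([312, 207], 0.61), ([335, 226], 0.59), ([276, 193], 0.51)]]
    [ 0.561  0.013 -0.004] [0.0027, 0.0027]
jar_a [[([244, 210], 0.78), ([258, 235], 0.75), ([282, 223]
[... 196 characters left out ...]
], 0.55)]]
    [ 0.605 -0.015  0.014] [0.0038, 0.0038]
salt_tin [[([300, 294], 0.77)], [([313, 206], 0.97)]]
    [ 0.548 -0.337 -0.013] [0.0044, 0.0044]
pepper_mill [[], [([334, 226], 0.64)]]
oil [[([283, 258], 0.59)], [([313, 238], 0.84), ([262, 239], 0.59), ([196, 225], 0.57)]]
    [ 0.495 -0.226  0.003] [0.0558, 0.0558]
mug [[([187, 190], 0.92)], [([195, 333], 0.83)]]
    [0.366 0.248 0.01 ] [0.0029, 0.0029]
timer [[([219, 177], 0.53), ([259, 216], 0.25)], [([164, 300], 0.58)]]
    [0.506 0.261 0.006] [0.0006, 0.0006]
oil_bottle [[], [([134, 254], 0.9)]]
utensils [[([278, 226], 0.67), ([325, 262], 0.63)], [([274, 191], 0.93), ([226, 262], 0.2)]]
    [ 0.556 -0.16   0.14 ] [0.0037, 0.0037]
```

Run:
```python
import cv2
for n,(a,b,c,d) in {'scene':(120,340,130,360),'side':(130,350,120,370)}.items():
    im=cv2.imread(f'pics/{n}0.png')[a:b,c:d]
    cv2.imwrite(f'pics/{n}0c.png',cv2.resize(im,None,fx=2.7 if n=='scene' else 2.7,fy=2.7,interpolation=cv2.INTER_CUBIC))
```

```text
(no output)
```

View pics/scene0c.png

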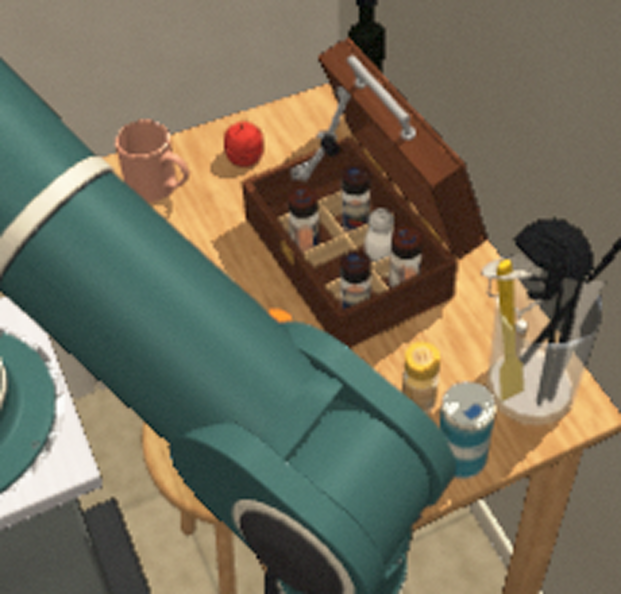

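View pics/side0c.png

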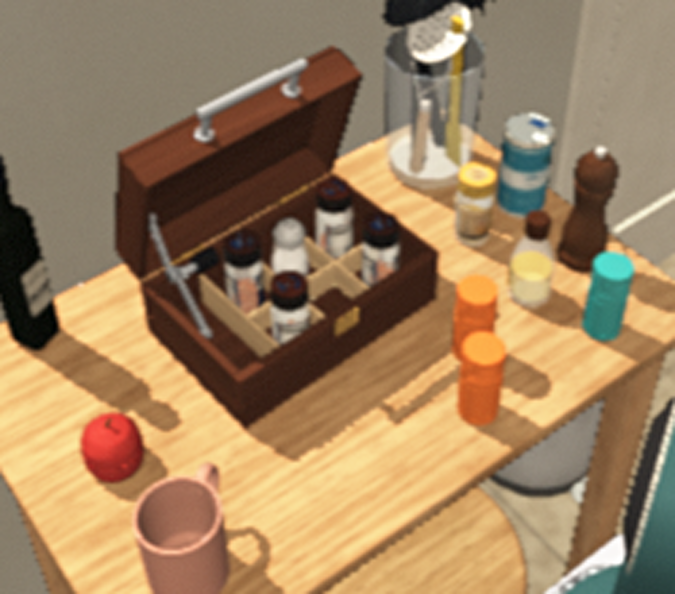

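The yellow jar is at scene (287,259) and side (296,206). The look-alikes are orange at side (298,248) and (298,271), and turquoise at side (347,239). The empty bay is the middle of the front row, between the two front dark-capped jars at side (227,250) and (261,225). The side crop confirms the yellow cap.

```bash
cat > b.py <<'E'
from h import *
P=[camera('scene'),camera('side')]
def pick(t,a,b,f='landmark_of'):
    o=[]
    for p,g in zip(P,(a,b)):
        l=[u for u,c in lm(p,t,f)]
        o.append(min(l,key=lambda u:np.linalg.norm(u-g)) if l else np.array([np.nan]*2))
    X,e=tri([ray(p,u) for p,u in zip(P,o)]);print(t,f[:4],[u.round(1).tolist() for u in o],X.round(4),e[0])
    return X
pick('spice_jar_mid',(287,259),(296,206)); pick('spice_jar_mid',(287,259),(296,206),'spot_in')
for n,a,b in [('FL',(244,210),(227,258)),('FR',(258,235),(263,236)),('BR',(282,223),(243,222)),('BL',(261,203),(211,241))]: pick('jar_a',a,b)
for t,a,b in [('chest',(257,216),(228,248)),('lid_hinge',(279,191),(207,211)),('lid_handle',(271,152),(214,161)),('stay_foot',(244,187),(201,245)),('knee_knob',(253,174),(197,227)),('knee_knob',(253,174),(197,227)),('shaker',(272,213),(228,233)),('salt_tin',(300,294),(313,206)),('pepper_mill',(300,290),(334,226)),('oil',(283,270),(313,238))]: pick(t,a,b)
# bar ends by eye from crops
s=lambda x,y:(130+x/2.7,120+y/2.7); d=lambda x,y:(120+x/2.7,130+y/2.7)
L,_=tri([ray(P[0],s(355,66)),ray(P[1],d(204,112))]);R,_=tri([ray(P[0],s(407,128)),ray(P[1],d(301,70))])
print('bar',L.round(3),R.round(3),(L+R)/2,np.linalg.norm(L-R))
E
python3 b.py
```

```text
spice_jar_mid land [[286.0, 258.4], [295.3, 207.7]] [ 0.5412 -0.2347  0.0472] 0.0048
spice_jar_mid spot [[285.7, 254.7], [294.6, 205.9]] [ 0.5414 -0.2292  0.0594] 0.0063
jar_a land [[243.8, 209.2], [229.2, 258.0]] [0.5155 0.0437 0.0206] 0.0037
jar_a land [[262.6, 233.3], [261.0, 241.6]] [ 0.5286 -0.0806  0.0035] 0.0091
jar_a land [[279.8, 226.1], [245.7, 223.5]] [ 0.603  -0.0833  0.0155] 0.0018
jar_a land [[243.8, 209.2], [210.2, 246.0]] [0.5452 0.0621 0.0263] 0.0287
chest land [[259.0, 215.5], [225.9, 244.8]] [ 5.697e-01  1.150e-02 -1.000e-04] 0.0051
lid_hinge land [[282.8, 192.4], [208.0, 212.1]] [0.6662 0.0138 0.0733] 0.0012
lid_handle land [[271.2, 153.6], [214.8, 160.0]] [0.6104 0.007  0.2985] 0.0014
stay_foot land [[245.7, 187.2], [243.6, 223.7]] [0.5026 0.0094 0.165 ] 0.0169
knee_knob land [[252.6, 174.4], [198.1, 224.6]] [0.5814 0.0952 0.1343] 0.0004
knee_knob land [[252.6, 174.4], [198.1, 224.6]] [0.5814 0.0952 0.1343] 0.0004
shaker land [[269.9, 215.3], [227.5, 231.8]] [ 0.6011 -0.0166  0.0142] 0.0048
salt_tin land [[300.5, 292.4], [310.9, 205.8]] [ 0.5525 -0.3321 -0.0155] 0.0051
pepper_mill land [[252.5, 172.9], [334.3, 227.3]] [ 0.3876 -0.1046  0.2905] 0.1209
oil land [[271.4, 151.6], [314.6, 239.4]] [ 0.4365 -0.0635  0.289 ] 0.161
bar [0.606 0.07  0.292] [ 0.616 -0.051  0.283] [0.61093087 0.00947798 0.28758483] 0.12127644937879269
```

Run:
```python
from h import *
P=[camera('scene'),camera('side')]
d=lambda x,y:(120+x/2.7,130+y/2.7); s=lambda x,y:(130+x/2.7,120+y/2.7)
for n,u,z in [('oil base',d(530,296),0.008),('vase ctr',d(432,162),0.005),('tin top',d(528,128),.122),('mill base',d(583,255),.01),('turq top',d(612,266),.09),('or1 top',d(476,290),.1),('or2 top',d(483,345),.1),('yellow top',d(478,178),.1)]: print(n,onz(P[1],u,z).round(3))
for n,u,z in [('yellow top',s(422,353),.1),('vase',s(531,395),.005),('tin top',s(469,405),.122)]: print(n,onz(P[0],u,z).round(3))
```

```text
oil base [ 0.417 -0.219  0.008]
vase ctr [ 0.67  -0.286  0.005]
tin top [ 0.546 -0.324  0.122]
mill base [ 0.426 -0.314  0.01 ]
turq top [ 0.345 -0.259  0.09 ]
or1 top [ 0.401 -0.113  0.1  ]
or2 top [ 0.341 -0.068  0.1  ]
yellow top [ 0.532 -0.234  0.1  ]
yellow top [ 0.542 -0.237  0.1  ]
vase [ 0.67  -0.298  0.005]
tin top [ 0.547 -0.334  0.122]
```

{"method": "jog_arm", "body": {
  "xyz": [
    [32,-14,0],
    [32,-14,0],
    [32,-14,0],
    [32,-14,0],
    [32,-14,0],
    [32,-14,0],
    [32,-14,0],
    [31,-14,0],
    [31,-14,0],
    [31,-14,0],
    [31,-14,0],
    [31,-14,0],
    [0,0,0],
    [0,0,0],
    [0,0,0],
    [0,0,0],
    [0,0,0],
    [0,0,0],
    [0,0,0],
    [0,0,0]
  ],
  "angular": [
    [0,0,0],
    [0,0,0],
    [0,0,0],
    [0,0,0],
    [0,0,0],
    [0,0,0],
    [0,0,0],
    [0,0,0],
    [0,0,0],
    [0,0,0],
    [0,0,0],
    [0,0,0],
    [0,0,-8.5],
    [0,0,-8.5],
    [0,0,-8.5],
    [0,0,-8.5],
    [0,0,-8.5],
    [0,0,-8.5],
    [0,0,-8.5],
    [0,0,-8.5]
  ],
  "gripper": [0,0,0,0,0,0,0,0,0,0,0.1,0.1,0.2,0.2,0.2,0.2,0.2,0.2,0.2,0.2]
}}

```text
time_s: 5.5
tool_pos: [0.5434, -0.2392, 0.2313]
tcp_rot: [[-0.086, 0.996, -0.0], [0.996, 0.086, 0.0], [0.0, -0.0, -1.0]]
wrist_force: [0.1, -0.6, -0.0]
grip_width: 0.805
finger_force: 0.0
```

```bash
cat > c.py <<'E'
from h import *
import sys
s=robot.sense();print(s['time_s'],s['tool_pos'].round(4),s['tcp_rot'].round(3).tolist(),s['q'].round(2),s['grip_width'],s['wrist_force'].round(1))
P=[camera(n) for n in ('scene','side','wrist')]
cv2.imwrite(f'pics/{sys.argv[1]}.png',np.hstack([cv2.resize(P[2]['img'],(400,300)),cv2.resize(P[1]['img'][80:380,100:500],(400,300))])[:,:,::-1])
for t in sys.argv[2:]:
    for p,n in zip(P,('scene','side','wrist')):
        for f in ('landmark_of','spot_in'): print(t,n,f[:4],[(u.round(1).tolist(),c) for u,c in lm(p,t,f)[:4]])
p=P[2]
if 'spice_jar_mid' in sys.argv:
    for u,c in lm(p,'spice_jar_mid')+lm(p,'spice_jar_mid','spot_in'): print('mid@.05',onz(p,u,.05).round(4),c)
E
python3 c.py w1 spice_jar_mid
```

```text
5.5 [ 0.5434 -0.2392  0.2313] [[-0.086, 0.996, -0.0], [0.996, 0.086, 0.0], [0.0, -0.0, -1.0]] [ 0.67  0.39 -0.4   1.68  0.17  1.1   0.31] 0.804528231860877 [ 0.1 -0.6 -0. ]
spice_jar_mid scene land [([284.4, 259.0], 0.84), ([229.3, 290.7], 0.72), ([230.9, 248.9], 0.62), ([212.8, 245.2], 0.56)]
spice_jar_mid scene spot [([230.4, 247.1], 0.87), ([286.1, 257.9], 0.76), ([231.2, 290.8], 0.72), ([212.6, 242.4], 0.51)]
spice_jar_mid side land [([296.2, 206.2], 0.72), ([346.6, 239.3], 0.72), ([295.3, 247.0], 0.58), ([297.2, 268.3], 0.56)]
spice_jar_mid side spot [([294.9, 208.8], 0.76), ([294.5, 245.0], 0.7), ([346.8, 237.6], 0.69), ([295.6, 268.2], 0.65)]
spice_jar_mid wrist land [([71.9, 164.7], 0.93), ([121.7, 28.9], 0.73), ([251.1, 164.1], 0.65)]
spice_jar_mid wrist spot [([111.9, 27.0], 0.9), ([250.8, 166.8], 0.79)]
mid@.05 [ 0.3406 -0.2554  0.05  ] 0.93
mid@.05 [ 0.4046 -0.1142  0.05  ] 0.73
mid@.05 [ 0.5401 -0.2382  0.05  ] 0.65
mid@.05 [ 0.3952 -0.1133  0.05  ] 0.9
mid@.05 [ 0.54   -0.2414  0.05  ] 0.79
```

View pics/w1.png

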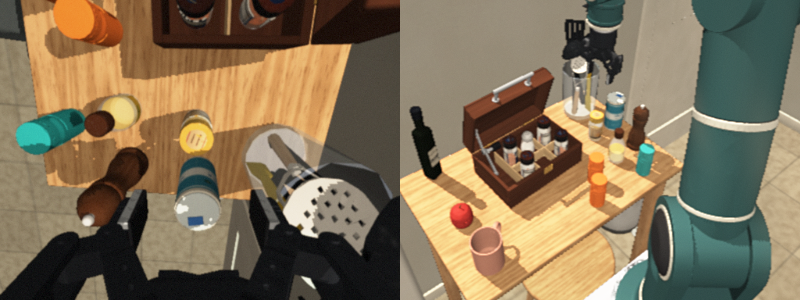

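{"method": "jog_arm", "body": {
  "xyz": [
    [0,-3,30],
    [0,0,40],
    [0,0,40],
    [0,0,30],
    [0,0,20],
    [0,0,10],
    [0,0,0],
    [0,0,0],
    [0,0,0],
    [0,0,0],
    [0,0,0],
    [0,0,0]
  ],
  "angular": [
    [0,0,0],
    [0,0,0],
    [0,0,0],
    [0,0,0],
    [0,0,0],
    [0,0,0],
    [0,0,0],
    [0,0,0],
    [0,0,0],
    [0,0,0],
    [0,0,0],
    [0,0,0]
  ],
  "gripper": [0.2,0.2,0.2,0.2,0.2,0.2,0.2,1,1,1,1,1],
  "grip_force": 30
}}

```text
time_s: 7.25
tool_pos: [0.5411, -0.2397, 0.0626]
tcp_rot: [[-0.08, 0.997, 0.002], [0.997, 0.08, -0.001], [-0.001, 0.002, -1.0]]
wrist_force: [-0.7, -0.3, 7.1]
grip_width: 0.495
finger_force: 30.1
```

{"method": "jog_arm", "body": {
  "xyz": [
    [0,0,-20],
    [0,0,-40],
    [0,0,-40],
    [0,0,-40],
    [25,0,0],
    [40,0,0],
    [25,0,0],
    [0,0,0]
  ],
  "angular": [
    [0,0,0],
    [0,0,0],
    [0,0,0],
    [0,0,0],
    [0,0,0],
    [0,0,0],
    [0,0,0],
    [0,0,0]
  ],
  "gripper": [1,1,1,1,1,1,1,1]
}}

```text
time_s: 8.05
tool_pos: [0.5334, -0.146, 0.2024]
tcp_rot: [[-0.084, 0.996, 0.001], [0.996, 0.084, 0.0], [0.0, 0.001, -1.0]]
wrist_force: [0.4, -0.2, -1.2]
grip_width: 0.494
finger_force: 31.0
```

```bash
cat > d.py <<'E'
from h import *
s=robot.sense();print(s['time_s'],s['tool_pos'].round(4),s['tcp_rot'].round(3).tolist(),s['grip_width'],s['wrist_force'].round(1))
P={n:camera(n) for n in ('side','wrist','scene')}
save(P['wrist'],'w2')
for t in ('jar_a','shaker','empty_bay','lid_hinge','stay_foot','knee_knob','chest'):
    for n,p in P.items():
        l=lm(p,t)[:4]
        z={'jar_a':.013,'shaker':.013,'empty_bay':.013,'lid_hinge':.083,'chest':0}.get(t)
        print(t,n,[(u.round(1).tolist(),c,onz(p,u,z)[:2].round(3).tolist() if z is not None else '') for u,c in l])
E
python3 d.py
```

```text
8.05 [ 0.5334 -0.146   0.2024] [[-0.084, 0.996, 0.001], [0.996, 0.084, 0.0], [0.0, 0.001, -1.0]] 0.49367240775170995 [ 0.4 -0.2 -1.2]
jar_a side [([226.7, 260.7], 0.78, [0.513, 0.052]), ([214.0, 243.4], 0.7, [0.592, 0.044]), ([244.6, 223.0], 0.65, [0.607, -0.083]), ([261.9, 236.6], 0.56, [0.526, -0.09])]
jar_a wrist [([251.9, 105.3], 0.68, [0.526, -0.085])]
jar_a scene [([244.4, 209.3], 0.76, [0.523, 0.051]), ([262.1, 200.2], 0.64, [0.605, 0.062]), ([263.1, 233.8], 0.6, [0.535, -0.085]), ([280.8, 225.5], 0.5, [0.61, -0.08])]
shaker side [([229.4, 231.0], 0.61, [0.607, -0.024])]
shaker wrist [([330.9, 38.1], 0.64, [0.6, -0.013]), ([163.1, 215.3], 0.37, [0.429, -0.222])]
shaker scene []
empty_bay side [([334.4, 224.8], 0.49, [0.426, -0.306])]
empty_bay wrist []
empty_bay scene []
lid_hinge side [([209.7, 209.9], 0.73, [0.661, 0.009])]
lid_hinge wrist []
lid_hinge scene [([278.5, 190.7], 0.65, [0.653, 0.022])]
stay_foot side [([202.1, 248.6], 0.78, ''), ([211.0, 239.8], 0.65, ''), ([164.5, 298.6], 0.35, '')]
stay_foot wrist []
stay_foot scene [([328.2, 260.7], 0.71, ''), ([246.3, 187.9], 0.6, '')]
knee_knob side [([194.4, 227.0], 0.65, '')]
knee_knob wrist []
knee_knob scene [([254.1, 173.8], 0.64, ''), ([283.5, 224.4], 0.29, '')]
chest side [([229.6, 246.5], 0.62, [0.563, 0.007])]
chest wrist [([291.7, 6.3], 0.69, [0.559, 0.014])]
chest scene [([245.8, 212.5], 0.68, [0.526, 0.044]), ([271.4, 301.1], 0.45, [0.443, -0.326])]
```

View pics/w2.png

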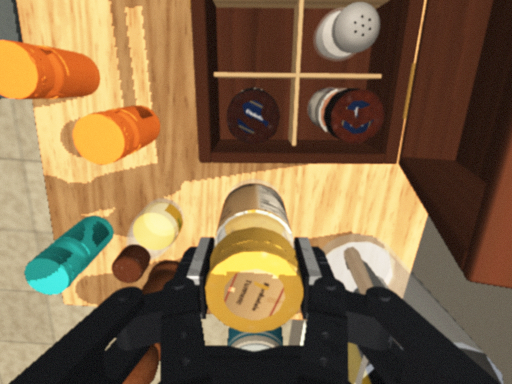

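Run:
```python
from h import *
p=camera('wrist')
for n,u,z in [('cross',(297,75),.05),('front end',(215,75),.05),('back end',(382,76),.05),('row div top',(299,2),.05),('row div bottom',(295,146),.05),('corner FR',(200,161),.083),('corner BR',(399,163),.083),('front rim out far',(193,2),.083)]: print(n,onz(p,u,z).round(4))
```

```text
cross [ 0.5654 -0.0535  0.05  ]
front end [ 0.4901 -0.0595  0.05  ]
back end [ 0.6435 -0.0481  0.05  ]
row div top [0.5597 0.0047 0.05  ]
row div bottom [ 0.5718 -0.1191  0.05  ]
corner FR [ 0.4835 -0.1333  0.083 ]
corner BR [ 0.6617 -0.1209  0.083 ]
front rim out far [ 0.4756 -0.0097  0.083 ]
```

{"method": "jog_arm", "body": {
  "xyz": [
    [25,0,0],
    [40,0,0],
    [35,0,0],
    [21,0,0],
    [0,0,0],
    [0,0,25],
    [0,0,35],
    [0,0,30],
    [0,0,20],
    [0,0,10],
    [0,0,5],
    [0,0,0],
    [0,0,0]
  ],
  "angular": [
    [0,0,0],
    [0,0,0],
    [0,0,0],
    [0,0,0],
    [0,0,0],
    [0,0,0],
    [0,0,0],
    [0,0,0],
    [0,0,0],
    [0,0,0],
    [0,0,0],
    [0,0,0],
    [0,0,0]
  ],
  "gripper": [1,1,1,1,1,1,1,1,1,1,1,1,1]
}}

```text
time_s: 10.6
tool_pos: [0.5241, -0.0292, 0.0771]
tcp_rot: [[-0.08, 0.997, 0.001], [0.997, 0.08, -0.0], [-0.0, 0.001, -1.0]]
wrist_force: [-0.0, -0.1, -0.9]
grip_width: 0.493
finger_force: 31.0
```

{"method": "jog_arm", "body": {
  "xyz": [
    [2,0,2],
    [0,0,0],
    [0,0,0],
    [0,0,0],
    [0,0,0],
    [0,0,-5],
    [0,0,-25],
    [0,0,-40],
    [0,0,-40],
    [0,0,-30],
    [0,0,0]
  ],
  "angular": [
    [0,0,0],
    [0,0,0],
    [0,0,0],
    [0,0,0],
    [0,0,0],
    [0,0,0],
    [0,0,0],
    [0,0,0],
    [0,0,0],
    [0,0,0],
    [0,0,0]
  ],
  "gripper": [1,1,0.25,0.25,0.25,0.25,0.25,0.25,0.25,0.25,0.25]
}}

```text
time_s: 11.7
tool_pos: [0.5251, -0.027, 0.2183]
tcp_rot: [[-0.08, 0.997, 0.006], [0.997, 0.08, -0.001], [-0.001, 0.006, -1.0]]
wrist_force: [0.8, 0.7, 0.0]
grip_width: 0.746
finger_force: 0.0
```

```bash
cat > e.py <<'E'
from h import *
s=robot.sense();print(s['time_s'],s['tool_pos'].round(4),s['tcp_rot'].round(3).tolist(),s['q'].round(2),s['wrist_force'].round(1))
P=[camera(n) for n in ('scene','side','wrist')]
save(P[0],'s3');save(P[1],'d3');save(P[2],'w3')
a=cv2.resize(P[2]['img'],(400,300)); b=cv2.resize(P[1]['img'][140:290,150:350],None,fx=2,fy=2); 
c=cv2.resize(P[0]['img'][130:250,200:360],None,fx=2.5,fy=2.5)
cv2.imwrite('pics/m3.png',np.vstack([np.hstack([a,b]),np.hstack([c,np.zeros_like(c)])])[:,:,::-1])
R=np.array([[np.cos(.08),-np.sin(.08),0],[np.sin(.08),np.cos(.08),0],[0,0,1]])
C=np.array([.562,.0105,0]); hinge=C+R@[.09,0,.083]
a=1.267; hd=hinge+R@[-.218*np.cos(a)+.022*np.sin(a),0,.218*np.sin(a)+.022*np.cos(a)]
print('hinge',hinge,'handle',hd)
for n,X in [('hinge',hinge),('handle',hd),('knob',[.5814,.0952,.1343])]: print(n,[px(p,X).round(1).tolist() for p in P])
for t in ('lid_handle','knee_knob','stay_foot'):
    for p,n in zip(P,('scene','side','wrist')): print(t,n,[(u.round(1).tolist(),c) for f in ('landmark_of','spot_in') for u,c in lm(p,t,f)[:3]])
E
python3 e.py
```

```text
11.7 [ 0.5251 -0.027   0.2183] [[-0.08, 0.997, 0.006], [0.997, 0.08, -0.001], [-0.001, 0.006, -1.0]] [ 0.42  0.29 -0.5   1.86  0.16  1.02 -0.07] [0.8 0.7 0. ]
hinge [0.65171215 0.01769232 0.083     ] handle [0.60763258 0.01415841 0.29759847]
hinge [[278.8, 191.5], [209.0, 212.6], [396.1, 142.4]]
handle [[269.7, 152.4], [213.5, 162.2], [614.8, 303.2]]
knob [[252.6, 174.5], [198.0, 224.5], [354.7, 32.9]]
lid_handle scene [([267.9, 151.0], 0.79), ([287.9, 184.4], 0.94)]
lid_handle side [([212.9, 162.5], 0.96), ([196.4, 193.7], 0.78)]
lid_handle wrist [([317.6, 153.0], 0.24), ([324.1, 98.2], 0.23), ([454.7, 178.2], 0.68)]
knee_knob scene [([242.8, 210.8], 0.57), ([252.6, 172.7], 0.39), ([272.3, 195.9], 0.69)]
knee_knob side [([196.6, 226.5], 0.48), ([193.1, 229.7], 0.57), ([163.7, 294.7], 0.52), ([227.5, 241.2], 0.34)]
knee_knob wrist [([355.4, 21.1], 0.6), ([354.1, 20.2], 0.73)]
stay_foot scene [([246.0, 186.4], 0.81), ([259.9, 236.3], 0.25), ([273.5, 195.7], 0.76), ([303.0, 279.9], 0.44)]
stay_foot side [([198.7, 250.0], 0.63), ([199.4, 222.0], 0.63), ([337.4, 207.7], 0.46)]
stay_foot wrist [([303.6, 42.4], 0.93), ([355.4, 22.6], 0.26), ([398.2, 141.7], 0.73)]
```

View pics/m3.png

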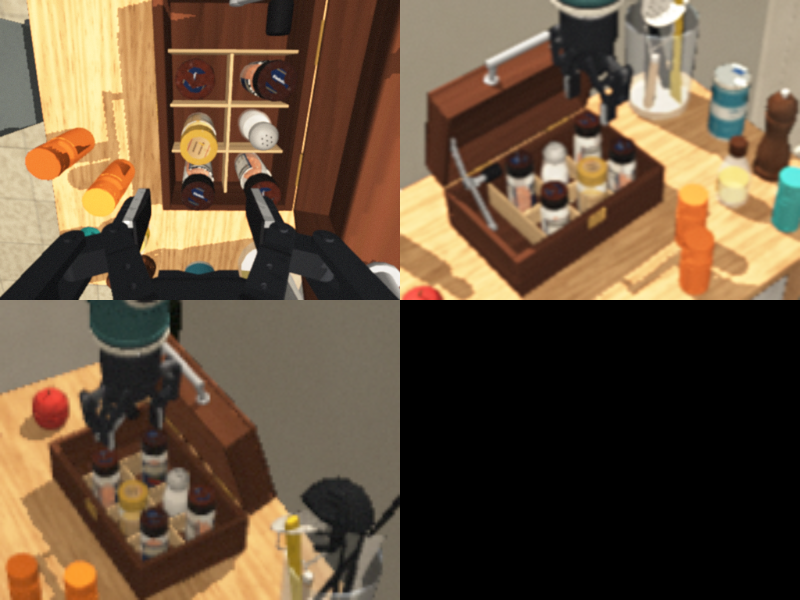

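Run:
```python
from h import *
P=[camera(n) for n in ('scene','side','wrist')]
K=[(252.7,173.8),(196.6,226),(355.2,21)];F=[(246,186.8),(200.5,248.5),(303.6,42.4)]
for n,U in (('knob',K),('foot',F)):
    r=[ray(p,u) for p,u in zip(P,U)]
    for s in ([0,1],[0,2],[1,2],[0,1,2]): X,e=tri([r[i] for i in s]);print(n,s,X.round(4),e)
for X in ([.5814,.0952,.1343],[.583,.11,.135],[.583,.085,.135]): print([px(p,X).round(1).tolist() for p in P])
```

```text
knob [0, 1] [0.5834 0.1001 0.1312] [0.0014, 0.0014]
knob [0, 2] [0.5836 0.1031 0.1291] [0.0019, 0.0019]
knob [1, 2] [0.5796 0.1018 0.1342] [0.0007, 0.0007]
knob [0, 1, 2] [0.5823 0.1011 0.1317] [0.0023, 0.0013, 0.0022]
foot [0, 1] [0.5585 0.1089 0.0652] [0.0008, 0.0008]
foot [0, 2] [0.554  0.0943 0.0823] [0.0013, 0.0013]
foot [1, 2] [0.5622 0.1014 0.0549] [0.0047, 0.0047]
foot [0, 1, 2] [0.5581 0.1038 0.0656] [0.004, 0.0048, 0.0076]
[[252.6, 174.5], [198.0, 224.5], [355.0, 33.1]]
[[251.2, 171.7], [193.1, 226.3], [362.1, 7.8]]
[[254.2, 176.0], [200.8, 222.4], [354.8, 49.9]]
```

{"method": "jog_arm", "body": {
  "xyz": [
    [25,0,0],
    [33,0,0],
    [33,0,0],
    [33,0,0],
    [0,15,0],
    [0,0,25],
    [0,0,25],
    [0,0,0]
  ],
  "angular": [
    [-7.5,0,0],
    [-7.5,0,0],
    [-7.5,0,0],
    [-7.5,0,0],
    [0,0,0],
    [0,0,0],
    [0,0,0],
    [0,0,0]
  ],
  "gripper": [0.45,0.45,0.45,0.45,0.45,0.45,0.45,0.45]
}}

```text
time_s: 13.7
tool_pos: [0.5515, 0.0891, 0.1746]
tcp_rot: [[-0.075, 0.881, 0.468], [0.997, 0.069, 0.03], [-0.006, 0.469, -0.883]]
wrist_force: [-0.2, 0.5, 0.5]
grip_width: 0.55
finger_force: 0.0
```

```bash
cat > f.py <<'E'
from h import *
import sys
s=robot.sense();T=s['tool_pos'];R=s['tcp_rot'];print(s['time_s'],T.round(4),R.round(3).tolist(),s['q'].round(2),s['wrist_force'].round(1),s['grip_width'])
P=[camera(n) for n in ('scene','side','wrist')]
K=np.array([.582,.1005,.132]);
for p in P: print(px(p,K).round(1),[(u.round(1).tolist(),c) for f in ('landmark_of','spot_in') for u,c in lm(p,'knee_knob',f)[:3]])
print('knob in tool',(R.T@(K-T)).round(4))
a=cv2.resize(P[2]['img'],(400,300)); b=cv2.resize(P[1]['img'][170:270,130:263],(400,300),interpolation=cv2.INTER_CUBIC)
cv2.imwrite(f'pics/{sys.argv[1]}.png',np.hstack([a,b])[:,:,::-1])
E
python3 f.py k1
```

```text
13.7 [0.5515 0.0891 0.1746] [[-0.075, 0.881, 0.468], [0.997, 0.069, 0.03], [-0.006, 0.469, -0.883]] [ 0.19  0.2  -0.5   2.18  0.6   0.35 -0.72] [-0.2  0.5  0.5] 0.549535854486508
[252.1 174. ] [([254.9, 173.1], 0.61), ([218.7, 176.8], 0.44), ([183.4, 180.0], 0.72), ([252.3, 173.3], 0.52)]
[196.4 225.8] [([195.9, 226.1], 0.57), ([314.8, 208.0], 0.51), ([191.3, 227.9], 0.6), ([314.3, 190.8], 0.58)]
[263.5 198.2] [([267.3, 194.9], 0.88), ([217.3, 253.9], 0.74), ([265.7, 156.8], 0.77)]
knob in tool [0.0094 0.0077 0.0523]
```

View pics/k1.png

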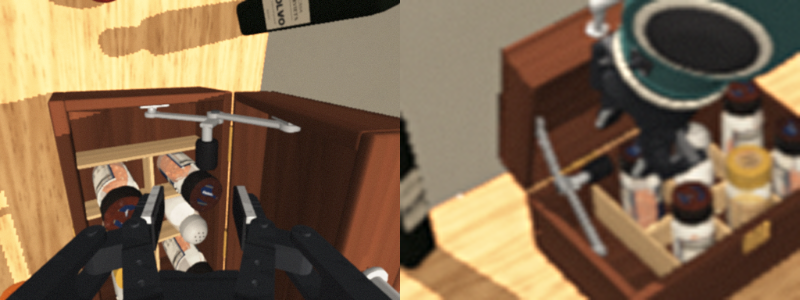

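{"method": "jog_arm", "body": {
  "xyz": [
    [8,8,0],
    [0,0,20],
    [0,0,25],
    [0,0,15],
    [0,0,7],
    [0,0,0],
    [0,0,0],
    [0,0,0],
    [0,0,0],
    [0,0,0],
    [0,0,0]
  ],
  "angular": [
    [0,0,0],
    [0,0,0],
    [0,0,0],
    [0,0,0],
    [0,0,0],
    [0,0,0],
    [0,0,0],
    [0,0,0],
    [0,0,0],
    [0,0,0],
    [0,0,0]
  ],
  "gripper": [0.45,0.45,0.45,0.45,0.45,0.45,1,1,1,1,1],
  "grip_force": 25
}}

```text
time_s: 15.25
tool_pos: [0.589, 0.0995, 0.1218]
tcp_rot: [[-0.075, 0.879, 0.47], [0.997, 0.069, 0.029], [-0.007, 0.471, -0.882]]
wrist_force: [-8.9, 0.7, 0.2]
grip_width: 0.235
finger_force: 24.2
```

```bash
sed -i 's/^a=cv2/#&/; s/^cv2.imw/#&/' f.py; python3 f.py k2
```

```text
15.25 [0.589  0.0995 0.1218] [[-0.075, 0.879, 0.47], [0.997, 0.069, 0.029], [-0.007, 0.471, -0.882]] [ 0.02  0.35 -0.33  2.14  0.86  0.28 -0.98] [-8.9  0.7  0.2] 0.2345352371973751
[252.1 174. ] [([252.3, 176.8], 0.53), ([270.5, 302.2], 0.49), ([252.2, 175.9], 0.61), ([303.4, 279.7], 0.43)]
[196.4 225.8] [([241.6, 223.4], 0.71), ([195.5, 226.2], 0.56), ([192.7, 336.2], 0.4), ([187.7, 228.3], 0.57)]
[252.2 259.7] [([251.4, 256.6], 0.71), ([260.2, 209.3], 0.91), ([151.8, 377.9], 0.24)]
knob in tool [ 0.0015 -0.0012 -0.0123]
```

{"method": "jog_arm", "body": {
  "xyz": [
    [0,-4,-3],
    [0,-4,-3],
    [0,-4,-3],
    [0,-4,-3],
    [0,-5,-2],
    [0,-5,-2],
    [0,-5,-2],
    [0,-5,-1],
    [0,0,0]
  ],
  "angular": [
    [1,0,0],
    [1,0,0],
    [1,0,0],
    [1,0,0],
    [1,0,0],
    [1,0,0],
    [1,0,0],
    [1,0,0],
    [0,0,0]
  ],
  "gripper": [1,1,1,1,1,1,1,1,1]
}}

```text
time_s: 16.6
tool_pos: [0.5509, 0.0968, 0.1264]
tcp_rot: [[-0.075, 0.934, 0.348], [0.997, 0.072, 0.021], [-0.006, 0.349, -0.937]]
wrist_force: [-0.0, -0.2, 13.7]
grip_width: 0.231
finger_force: 27.0
```

```bash
sed -i 's/^#a=cv2/a=cv2/; s/^#cv2.imw/cv2.imw/' f.py; python3 f.py k3
```

```text
16.6 [0.5509 0.0968 0.1264] [[-0.075, 0.934, 0.348], [0.997, 0.072, 0.021], [-0.006, 0.349, -0.937]] [ 0.19  0.33 -0.53  2.12  0.6   0.44 -0.72] [-0.  -0.2 13.7] 0.23098818944701258
[252.1 174. ] [([245.1, 176.4], 0.64), ([243.3, 173.2], 0.45)]
[196.4 225.8] [([205.9, 231.1], 0.47), ([274.8, 190.4], 0.26), ([195.4, 233.5], 0.79)]
[310.1 242.2] [([253.3, 255.9], 0.75), ([267.2, 207.8], 0.8)]
knob in tool [0.0013 0.0312 0.0056]
```

View pics/k3.png

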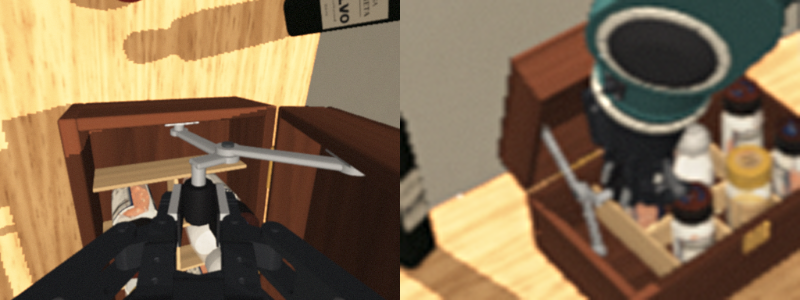

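{"method": "jog_arm", "body": {
  "xyz": [
    [0,-5,-1],
    [0,-4,-1],
    [0,0,0],
    [0,0,0],
    [0,0,0],
    [0,0,-10],
    [0,0,-40],
    [0,0,-50],
    [-20,10,-40],
    [-30,10,-40],
    [-30,15,-40],
    [-4,10,-25],
    [0,0,0]
  ],
  "angular": [
    [0,0,0],
    [0,0,0],
    [0,0,0],
    [0,0,0],
    [0,0,0],
    [0,0,0],
    [0,0,0],
    [0,0,0],
    [0,0,0],
    [0,0,0],
    [0,0,0],
    [0,0,0],
    [0,0,0]
  ],
  "gripper": [1,1,1,0.4,0.4,0.4,0.4,0.4,0.4,0.4,0.4,0.4,0.4]
}}

```text
time_s: 18.35
tool_pos: [0.5052, 0.0113, 0.37]
tcp_rot: [[-0.073, 0.934, 0.349], [0.997, 0.071, 0.018], [-0.008, 0.349, -0.937]]
wrist_force: [0.5, 0.7, -1.0]
grip_width: 0.6
finger_force: 0.0
```

```bash
cat > g.py <<'E'
from h import *
import sys
s=robot.sense();T=s['tool_pos'];R=s['tcp_rot'];print(s['time_s'],T.round(4),R.round(3).tolist(),s['q'].round(2),s['wrist_force'].round(1),s['grip_width'])
P=[camera(n) for n in ('scene','side','wrist')]
Rc=np.array([[np.cos(.08),-np.sin(.08),0],[np.sin(.08),np.cos(.08),0],[0,0,1]])
H=np.array([.562,.0105,0])+Rc@[.09,0,.083]
B=lambda a:H+Rc@[-.218*np.cos(a)+.022*np.sin(a),0,.218*np.sin(a)+.022*np.cos(a)]
for a in (1.267,1.22,1.15): print(a,B(a).round(4),[px(p,B(a)).round(1).tolist() for p in P],'tool',(R.T@(B(a)-T)).round(4))
for t in ('lid_handle','knee_knob'):
  for p in P: print(t,[(u.round(1).tolist(),c) for f in ('landmark_of','spot_in') for u,c in lm(p,t,f)[:2]])
a=cv2.resize(P[2]['img'],(400,300)); b=cv2.resize(P[1]['img'][130:280,120:320],(400,300),interpolation=cv2.INTER_CUBIC)
cv2.imwrite(f'pics/{sys.argv[1]}.png',np.hstack([a,b])[:,:,::-1])
E
python3 g.py g1
```

```text
18.35 [0.5052 0.0113 0.37  ] [[-0.073, 0.934, 0.349], [0.997, 0.071, 0.018], [-0.008, 0.349, -0.937]] [ 0.58 -0.11 -0.61  1.94 -0.08  0.93  0.08] [ 0.5  0.7 -1. ] 0.6004002029335795
1.267 [0.6076 0.0142 0.2976] [[269.7, 152.4], [213.5, 162.2], [339.0, 195.0]] tool [-0.004   0.0706  0.1036]
1.22 [0.5976 0.0134 0.2953] [[267.1, 153.9], [215.9, 164.6], [327.5, 195.5]] tool [-0.0041  0.0604  0.1023]
1.15 [0.583  0.0122 0.291 ] [[263.3, 156.5], [219.4, 168.4], [310.0, 196.0]] tool [-0.0041  0.0451  0.1012]
lid_handle [([262.7, 159.9], 0.85), ([278.1, 177.3], 0.65)]
lid_handle [([220.1, 168.5], 0.65), ([207.2, 192.6], 0.65)]
lid_handle [([301.2, 193.6], 0.87), ([303.5, 138.8], 0.82)]
knee_knob [([241.3, 174.1], 0.59), ([244.6, 172.4], 0.62)]
knee_knob [([247.1, 235.4], 0.49), ([207.7, 235.5], 0.48), ([194.5, 234.1], 0.69), ([205.3, 193.0], 0.69)]
knee_knob [([216.7, 84.7], 0.78), ([132.7, 274.3], 0.56), ([223.5, 63.8], 0.96)]
```

View pics/g1.png

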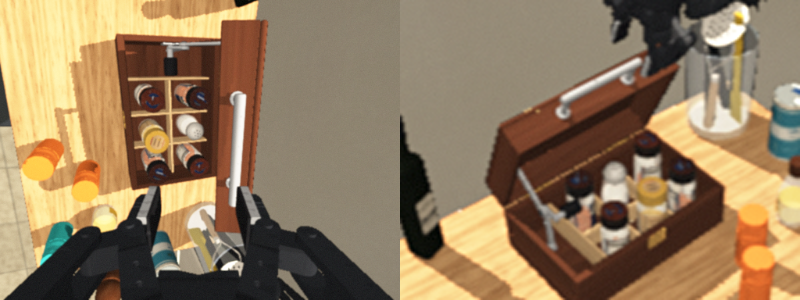

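{"method": "jog_arm", "body": {
  "xyz": [
    [-3,20,0],
    [0,17,20],
    [0,0,40],
    [0,0,35],
    [0,0,15],
    [0,0,7],
    [0,0,0]
  ],
  "angular": [
    [0,0,0],
    [0,0,0],
    [0,0,0],
    [0,0,0],
    [0,0,0],
    [0,0,0],
    [0,0,0]
  ],
  "gripper": [0.4,0.4,0.4,0.4,0.4,0.4,0.4]
}}

```text
time_s: 19.8
tool_pos: [0.5791, 0.0144, 0.2686]
tcp_rot: [[-0.075, 0.936, 0.343], [0.997, 0.073, 0.02], [-0.006, 0.344, -0.939]]
wrist_force: [-0.2, -0.0, 0.4]
grip_width: 0.599
finger_force: 0.0
```

```bash
python3 g.py g2
```

```text
19.8 [0.5791 0.0144 0.2686] [[-0.075, 0.936, 0.343], [0.997, 0.073, 0.02], [-0.006, 0.344, -0.939]] [ 0.51  0.17 -0.66  1.94  0.18  0.73 -0.16] [-0.2 -0.   0.4] 0.5991420301307061
1.267 [0.6076 0.0142 0.2976] [[269.7, 152.4], [213.5, 162.2], [327.1, 271.0]] tool [-0.0026  0.0366 -0.0175]
1.22 [0.5976 0.0134 0.2953] [[267.1, 153.9], [215.9, 164.6], [306.9, 272.6]] tool [-0.0026  0.0264 -0.0187]
1.15 [0.583  0.0122 0.291 ] [[263.3, 156.5], [219.4, 168.4], [275.9, 273.9]] tool [-0.0026  0.0111 -0.0197]
lid_handle [([262.4, 157.3], 0.84), ([285.2, 181.4], 0.56)]
lid_handle [([223.0, 171.3], 0.67), ([204.9, 192.7], 0.63), ([242.9, 233.4], 0.61)]
lid_handle [([260.1, 273.1], 0.83), ([271.6, 153.3], 0.59), ([219.4, 324.7], 0.48)]
knee_knob [([302.1, 290.9], 0.34), ([243.7, 174.5], 0.49)]
knee_knob [([206.6, 235.7], 0.5), ([214.3, 223.5], 0.71), ([199.3, 233.5], 0.7)]
knee_knob [([152.6, 80.2], 0.76), ([159.5, 54.1], 0.75)]
```

View pics/g2.png

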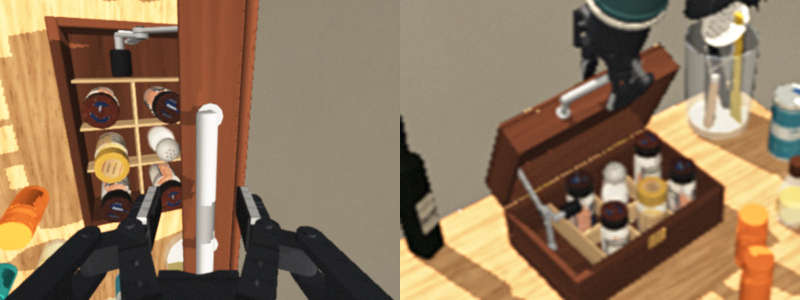

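{"method": "jog_arm", "body": {
  "xyz": [
    [0,3,0],
    [0,0,0],
    [0,0,0],
    [0,0,0],
    [0,0,0],
    [0,0,0],
    [0,0,0]
  ],
  "angular": [
    [0,0,0],
    [0,0,0],
    [0,0,0],
    [0,0,0],
    [0,0,0],
    [0,0,0],
    [0,0,0]
  ],
  "gripper": [0.6,1,1,1,1,1,1],
  "grip_force": 30
}}

```text
time_s: 21.25
tool_pos: [0.582, 0.0146, 0.2701]
tcp_rot: [[-0.075, 0.936, 0.344], [0.997, 0.073, 0.02], [-0.006, 0.345, -0.939]]
wrist_force: [0.1, 0.5, 2.7]
grip_width: 0.125
finger_force: 29.2
```

```bash
cat > path.py <<'E'
import numpy as np,sys
a0,a1,t0,t1,n=map(float,sys.argv[1:6]);n=int(n)
bar=lambda a:np.array([-.218*np.cos(a)+.022*np.sin(a),.218*np.sin(a)+.022*np.cos(a)])*1e3
zt=lambda t:np.array([np.sin(t),-np.cos(t)]); yt=lambda t:np.array([np.cos(t),np.sin(t)])
s=np.linspace(0,1,n+1);A=a0+(a1-a0)*s;dt=round(-(t1-t0)/n,1);t=np.radians(t0)
cur=bar(a0)+18.7*zt(t);rows=[]
for i in range(1,n+1):
    tn=t-np.radians(dt);tgt=bar(A[i])+18.7*zt(tn);d=tgt-cur
    r=[round(float(d@yt(t))),round(float(d@zt(t)))];rows.append([0]+r);cur=cur+r[0]*yt(t)+r[1]*zt(t);t=tn
print(rows,[dt,0,0],np.degrees(t))
E
python3 path.py 1.115 0.55 20.1 14 14;python3 path.py 0.55 0.0 14 8 16
```

```text
[[0, -9, 0], [0, -9, 1], [0, -9, 1], [0, -9, 1], [0, -8, 2], [0, -9, 3], [0, -9, 2], [0, -8, 3], [0, -8, 4], [0, -8, 4], [0, -8, 4], [0, -8, 4], [0, -7, 5], [0, -8, 6]] [0.4, 0, 0] 14.499999999999995
[[0, -6, 5], [0, -6, 5], [0, -5, 5], [0, -5, 6], [0, -5, 5], [0, -5, 6], [0, -5, 6], [0, -4, 7], [0, -4, 6], [0, -4, 7], [0, -4, 6], [0, -3, 7], [0, -3, 7], [0, -2, 7], [0, -3, 7], [0, -2, 8]] [0.4, 0, 0] 7.599999999999992
```

{"method": "jog_arm", "body": {
  "xyz": [
    [0,-9,0],
    [0,-9,1],
    [0,-9,1],
    [0,-9,1],
    [0,-8,2],
    [0,-9,3],
    [0,-9,2],
    [0,-8,3],
    [0,-8,4],
    [0,-8,4],
    [0,-8,4],
    [0,-8,4],
    [0,-7,5],
    [0,-8,6],
    [0,0,0]
  ],
  "angular": [
    [0.4,0,0],
    [0.4,0,0],
    [0.4,0,0],
    [0.4,0,0],
    [0.4,0,0],
    [0.4,0,0],
    [0.4,0,0],
    [0.4,0,0],
    [0.4,0,0],
    [0.4,0,0],
    [0.4,0,0],
    [0.4,0,0],
    [0.4,0,0],
    [0.4,0,0],
    [0,0,0]
  ],
  "gripper": [1,1,1,1,1,1,1,1,1,1,1,1,1,1,1]
}}

```text
time_s: 22.75
tool_pos: [0.481, 0.0067, 0.195]
tcp_rot: [[-0.075, 0.966, 0.249], [0.997, 0.075, 0.013], [-0.006, 0.249, -0.968]]
wrist_force: [-0.6, 6.0, -3.1]
grip_width: 0.121
finger_force: 30.7
```

```bash
cat > st.py <<'E'
from h import *
s=robot.sense();T=s['tool_pos'];R=s['tcp_rot'];g=T-.0187*R[:,2]
H=np.array([.6517,.0177,.083]);d=g-H;x=d[0]*np.cos(.08)+d[1]*np.sin(.08);y=-d[0]*np.sin(.08)+d[1]*np.cos(.08)
print(s['time_s'],g.round(4),'rel',round(x,4),round(y,4),d[2].round(4),'rad',np.hypot(x,d[2]).round(4),'a',(np.arctan2(d[2],-x)-.1006).round(3),'tilt',np.degrees(np.arctan2(R[0,2],-R[2,2])).round(1),s['q'].round(2),s['wrist_force'].round(1),s['grip_width'],s['finger_force'])
E
python3 st.py
```

```text
22.75 [0.4764 0.0065 0.2132] rel -0.1757 0.0028 0.1302 rad 0.2186 a 0.537 tilt 14.4 [ 0.55  0.11 -0.66  2.16  0.14  0.65 -0.12] [-0.6  6.  -3.1] 0.12087740854562118 30.667415857315063
```

{"method": "jog_arm", "body": {
  "xyz": [
    [0,-6,5],
    [0,-6,5],
    [0,-5,5],
    [0,-5,6],
    [0,-5,5],
    [0,-5,6],
    [0,-5,6],
    [0,-4,7],
    [0,-4,6],
    [0,-4,7],
    [0,-4,6],
    [0,-3,7],
    [0,-3,7],
    [0,-2,7],
    [0,-2,4],
    [0,-1,4],
    [0,0,0]
  ],
  "angular": [
    [0.4,0,0],
    [0.4,0,0],
    [0.4,0,0],
    [0.4,0,0],
    [0.4,0,0],
    [0.4,0,0],
    [0.4,0,0],
    [0.4,0,0],
    [0.4,0,0],
    [0.4,0,0],
    [0.4,0,0],
    [0.4,0,0],
    [0.4,0,0],
    [0.4,0,0],
    [0.4,0,0],
    [0.4,0,0],
    [0,0,0]
  ],
  "gripper": [1,1,1,1,1,1,1,1,1,1,1,1,1,1,1,1,1]
}}

```text
time_s: 24.45
tool_pos: [0.4376, 0.0027, 0.0909]
tcp_rot: [[-0.075, 0.987, 0.14], [0.997, 0.075, 0.004], [-0.006, 0.139, -0.99]]
wrist_force: [-3.4, 4.6, -2.0]
grip_width: 0.13
finger_force: 31.3
```

```bash
python3 st.py
```

```text
24.45 [0.4349 0.0026 0.1094] rel -0.2173 0.0023 0.0264 rad 0.2189 a 0.02 tilt 8.0 [ 0.45  0.29 -0.58  2.26  0.34  0.52 -0.32] [-3.4  4.6 -2. ] 0.1302172869616253 31.274609863758087
```

Nearly shut; lower the last few millimetres until the rim bears.

{"method": "jog_arm", "body": {
  "xyz": [
    [0,0,2],
    [0,0,2],
    [0,0,2],
    [0,0,1],
    [0,0,0]
  ],
  "angular": [
    [0,0,0],
    [0,0,0],
    [0,0,0],
    [0,0,0],
    [0,0,0]
  ],
  "gripper": [1,1,1,1,1]
}}

```text
time_s: 24.95
tool_pos: [0.437, 0.0025, 0.0841]
tcp_rot: [[-0.075, 0.988, 0.137], [0.997, 0.076, 0.003], [-0.007, 0.137, -0.991]]
wrist_force: [-22.3, 5.4, 21.2]
grip_width: 0.124
finger_force: 34.2
```

```bash
python3 st.py
```

```text
24.95 [0.4344 0.0025 0.1027] rel -0.2178 0.0022 0.0197 rad 0.2187 a -0.011 tilt 7.9 [ 0.43  0.3  -0.57  2.27  0.36  0.51 -0.33] [-22.3   5.4  21.2] 0.12422422265201051 34.224289655685425
```

{"method": "jog_arm", "body": {
  "xyz": [
    [0,0,0],
    [0,0,0],
    [0,0,0],
    [0,0,-5],
    [0,0,-20],
    [0,0,-40],
    [0,0,-40],
    [0,0,-40],
    [0,0,0]
  ],
  "angular": [
    [0,0,0],
    [0,0,0],
    [0,0,0],
    [0,0,0],
    [0,0,0],
    [0,0,0],
    [0,0,0],
    [0,0,0],
    [0,0,0]
  ],
  "gripper": [0.65,0.65,0.65,0.65,0.65,0.65,0.65,0.65,0.65]
}}

```text
time_s: 25.85
tool_pos: [0.4205, 0.002, 0.233]
tcp_rot: [[-0.075, 0.986, 0.149], [0.997, 0.076, 0.002], [-0.009, 0.149, -0.989]]
wrist_force: [0.9, -0.4, -0.6]
grip_width: 0.354
finger_force: 0.0
```

```bash
sed -i 's/for a in (1.267,1.22,1.15)/for a in (0,.03,.1)/' g.py; python3 g.py z1 | grep -v knee
```

```text
25.85 [0.4205 0.002  0.233 ] [[-0.075, 0.986, 0.149], [0.997, 0.076, 0.002], [-0.009, 0.149, -0.989]] [ 0.63 -0.03 -0.7   2.17 -0.02  0.85  0.02] [ 0.9 -0.4 -0.6] 0.3543993309687424
0 [4.344e-01 3.000e-04 1.050e-01] [[226.6, 210.8], [257.2, 247.5], [250.9, 181.9]] tool [-0.0016 -0.0054  0.1287]
0.03 [4.352e-01 3.000e-04 1.115e-01] [[226.7, 209.5], [257.0, 245.7], [252.7, 184.0]] tool [-0.0016 -0.0037  0.1223]
0.1 [0.4377 0.0005 0.1267] [[227.1, 206.4], [256.4, 241.4], [258.0, 189.3]] tool [-0.0017  0.0011  0.1078]
lid_handle [([226.7, 212.6], 0.91), ([214.1, 175.1], 0.64), ([257.5, 202.4], 0.61)]
lid_handle [([257.4, 246.5], 0.65), ([222.3, 226.2], 0.95)]
lid_handle [([251.7, 180.9], 0.84), ([383.4, 139.0], 0.85), ([379.5, 135.7], 0.17)]
```

View pics/z1.png

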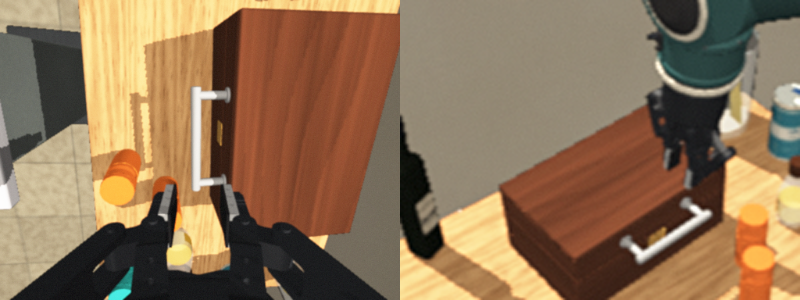

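The picture shows the lid fully shut, with the bar at the position predicted for angle 0. The arm is clear of everything.

```bash
python3 -c "
from bench import robot
print(robot.hand_in())"
```

```text
the job is handed in; nothing more can be done
None
```

The yellow-capped jar stands in the middle front bay, the stay is unlocked, and the lid was lowered gently to fully shut. I handed the job in at about 26 s; the hand-in returned no verdict.

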